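# Open the flint drawer and hold its sprung cover at the set angle

## Robot

A 6-joint arm with a two-finger parallel gripper is mounted at the origin on the work surface. World frame = base frame: x ahead of the robot, y to its left, z up, the work surface at z = 0. Lengths are in m, angles in rad, forces in N, time in s.
With the tool pointing down it reaches from about 0.3 to 0.825 m from the base axis. Payload 5.4 kg.
Tool frame: the origin (TCP) lies midway between the tips of the shut fingers; the grasp point (between the pads) lies 19 mm behind it; z points along the fingers, y is the line along which they close (so a half turn about z gives the same grasp; the last joint's range is limited). The gripper opens to 92 mm and grips with 3 to 60 N. Pads are 20 mm wide; open, the fingers measure 128 mm over their backs; the gripper's body (75 mm by 189 mm) begins 69 mm behind the grasp point.
Start: joints at [1.04, 0.158, 1.597, -0, 1.386, -0.21], TCP at [0.181, 0.546, 0.215] pointing down, gripper open.
Joint ranges: [-2.91, 2.91], [-0.94, 2.29], [0.18, 2.7], [-1.29, 4.43], [0.17, 2.64], [-3, 3]. Speed limits (rad/s): [2.57, 2.57, 3.14, 3.14, 3.14, 3.14].

## Interface

Orientations are given as a unit quaternion [x, y, z, w].
In Python, from rig import readout, imaging, job gives the robot as it stands.
- The arm moves only by the tool arm_command, never from a script. Its arguments are lists of equal length, an entry for each row: "dp": the shift along the world's x, y, z in mm, a list of three; "dr": the turn, a rotation vector about the world's x, y, z in rad, a list of three. In form: {"dp": [[x, y, z], ...], "dr": [[ax, ay, az], ...]}. A call has 1 to 5 rows; each row shifts and turns the commanded pose from where the row before left it; what a row does not reach is not made up. A row lasts 1/10 s, in which the tool goes at most 50 mm and 8.59 degrees, less where a joint would pass 70% of its speed; a pose out of reach is approached as far as the arm can. A call is refused whole if a number of a shift passes 50 or a number of a turn 0.15, either way. A call with a gripper value outside its range is refused whole. "jaw" is the closure, from 0 (fully open) to 1 (shut), set as the call begins (left out, the last holds). The fingers move at their own pace and stop on an object; "newtons" is the grip in N (left out, the last holds). Time passes only in rows, so rows that do not move let the fingers close. It gives the time, the measured TCP pose, the force, the opening and the grip force at its end, in the units of the state.
- readout.read_state(): the state, without advancing time (a new reading comes with each control period).
- imaging.get_image(name): name is "side" or "top" or "wrist"; returns a dict with "img" (420x560x3 uint8, blue, green, red), "depth" (420x560 float32, m along the optical axis (not along the pixel's ray), 0 where there is no reading), "intrinsics" (3x3 intrinsics, pixels), "R" (3x3) and "t" (3): a world point X has camera coordinates R X + t. Camera axes: x right, y down, z forward; pixel columns grow to the right and rows downward; lengths in m; the calibration is good to about 2 mm. A picture is of the moment at which its call begins.
- job.hand_in(): hands the job in; it is judged then, once.
Trained networks look in a picture, given as the dict that the camera call returned (one of the last four; its "shot" number tells which), for a name from the list of things; names that differ only in an ending like _2 or _b are one class to them, and where a whole thing is asked for, a point or a joint stands for the part that bears it (a point fixed in the world has none). Each returns a list of dicts, best first, with "p" (0 to 1); they miss things now and then, are a little off and sometimes report something else, mostly with a low value. They report only what shows in the picture. A call takes as long as a camera call.
- imaging.spot_in(picture, label): "bbox" ([left, top, right, bottom] in pixels, round what is visible of it).
The state is a dict: "time": time; "q": joint angles; "qd": joint speeds; "joint_torque": joint torques, N m; "ee_pos": TCP position; "tcp_rot": TCP orientation; "wrist_force": force on the tool from outside, world axes, zero at the start; "torque": the same for the moment, N m; "opening": finger opening in m; "finger_force": force on a finger pad.
Only numpy, scipy, OpenCV 4.12 (cv2) and the standard library are available. Lean on these libraries where they do the work, as an engineer would, in place of code of your own. Each camera call takes 0.05 s, during which the arm holds its last target. There are 200 camera calls.

## Task

Pull the specimen drawer, which is slightly ajar, all the way out to its stop, then lift the spring-loaded cover of the flint tray inside it until the cover is in line with the steel set arm beside it, and finish while still holding the cover steady at that angle in the gripper, with the drawer still fully out, so the blades can be looked at. Do not lift the cover before the drawer is fully out or throw it wide open, and do not push on the set arm or disturb the other things on the bench.

Things in the scene. Friction and masses are not known exactly. Their poses are not given: they have to be found in the camera images.
- cab_drawer0 (a joint): the one drawer, 100 mm tall, at the top of a wooden unit fixed on the bench (260 mm deep (x), 300 wide (y), 190 tall, open bay with boxes below; its front faces its own -x). How far it is out, along the unit's -x, m: 0 shut, 0.165 at its stop; starts between 0.02 and 0.06. About 5 N of friction; stays where left, but a harder push along its slide moves it
- cab_drawer0_handle (a point): middle of the drawer's steel bar handle: horizontal round bar 11 mm thick, 120 mm long along y, 35 mm in front of the front board (30 mm clear gap behind it; posts 51 mm either side of the middle), 152 mm above the bench, 38 mm under the unit's top, 25 mm under the front board's top edge. Axes as the unit's
- cover (a joint): angle of the tray cover, rad: 0 shut, grows as its front edge (next to the drawer's front board) rises, stop 1.3. Aluminium frame, clear pane, 95 mm long (x), 170 wide, 6 thick, over a tray of flint blades; hinge axis along y at the underside of its rear edge, 118 mm above the bench. Spring and weight press it shut: 3 to 6 N at the tab; it snaps shut if let go
- cover_tab (a point): centre of the round top (radius 12 mm) of the cover's black upright tab, a plate 12 mm thick (y), 24 wide (x). With the cover shut the point is 82 mm in front (-x) of the hinge axis, 30 above it, 24 above the cover's top face, 33 behind the inside of the front board and 29 under that board's top edge. It turns with the cover; axes: the cover's (x back along it, y along the hinge)
- set_arm (a joint): angle of the set arm, rad, measured like the cover's (0 lying flat, front end up is positive); between 0.40 and 0.75. This is the angle at which the cover has to be held. It is clamped stiffly and stays where it is
- set_arm_tip (a point): free end of the steel set arm: a strip 76 mm long, 6 mm thick, with a 14 mm round end, on the drawer's +y side, 100 mm from the tab's middle, pivoted on the cover's hinge axis, pointing to the drawer's front; this point is 72 mm from the pivot. Axes: the arm's (x back along the arm, parallel to the cover's x at the wanted angle)
- basket: bystander: round wicker basket, 170 mm across and 45 mm tall, with cobbles in it; origin: underside. Leave it alone
- hammerstone: bystander: pale round hammerstone, 72 mm across, 46 mm tall; origin: underside. Leave it alone
- billet: bystander: antler billet lying down, about 220 mm long, 36 mm thick; origin: underside. Leave it alone
- nodule: bystander: dark flint nodule, about 95 mm long, 50 mm tall, lying in front of the drawer unit; origin: underside. Leave it alone
- calliper: bystander: steel calliper lying flat, 150 mm long, 9 mm thick; origin: underside. Leave it alone
- loupe: bystander: small dark loupe, 44 mm across, 34 mm tall; origin: underside. Leave it alone
- core: bystander: brown flint core, 60 mm across, 45 mm tall, in front of the drawer unit; origin: underside. Leave it alone

How it is judged:
By the outcome, as a careful person would: the job done as asked, in the order asked, and still so for the second after the job is handed in, while the arm keeps its last pose, push and grip.
It also fails if it takes over 58 s, if anything falls off the work surface, if the arm or the gripper's body presses on something with over 40 N, if the wrist force passes 120 N, or if a joint passes its speed limit or range.

## Working session

There is one attempt and no reset: what is moved stays moved. The work goes in short steps, Python scripts to look and compute and a tool call to move; the robot and the scene stay as the last step left them, time stands still between calls to the robot, and variables do not carry over. Pictures are saved under pics/ and viewed, at most 10 in all, crops included, and the job is handed in when it is done.

Besides the shell and the picture viewer there is one more tool, called after "Emit:" as a command line: name --argument value ..., lists and objects as JSON in quotes. arm_command: Moves the arm, as the interface text tells. Its arguments: {"type":"object","properties":{"dp":{"type":"array","items":{"type":"array","items":{"type":"number"}}},"dr":{"type":"array","items":{"type":"array","items":{"type":"number"}}},"jaw":{"type":"number"},"newtons":{"type":"number"}},"required":["dp","dr"]}

```bash
ls; mkdir -p pics
cat > h.py <<'E'
import numpy as np, cv2
from rig import readout, imaging, job
from scipy.spatial.transform import Rotation as Ro
def cloud(p):
    K=p["intrinsics"];d=p["depth"];v,u=np.mgrid[:d.shape[0],:d.shape[1]]
    c=np.stack([(u-K[0,2])/K[0,0]*d,(v-K[1,2])/K[1,1]*d,d],-1)
    return (c-p["t"])@p["R"]
def proj(p,X):
    c=p["R"]@np.array(X)+p["t"];q=p["intrinsics"]@c;return q[:2]/q[2]
E
python3 - <<'E'
from h import *
ims=[]
for n in ("side","top"):
    p=imaging.get_image(n);W=cloud(p);im=p["img"].copy()
    print(n,"cam",(-p["R"].T@p["t"]).round(3))
    for l in ("cab_drawer0","cab_drawer0_handle","cover","cover_tab","set_arm","set_arm_tip","basket","nodule","core","loupe","calliper","billet","hammerstone"):
        for r in imaging.spot_in(p,l)[:1]:
            b=np.array(r["bbox"]).astype(int);c=((b[0]+b[2])//2,(b[1]+b[3])//2)
            print(l,round(r["p"],2),b,W[min(c[1],419),min(c[0],559)].round(3))
            cv2.rectangle(im,tuple(map(int,b[:2])),tuple(map(int,b[2:])),(0,0,255),1);cv2.putText(im,l,(int(b[0]),int(b[1])-2),0,.35,(255,0,0),1)
    cv2.imwrite(f"pics/{n}1.png",im)
    np.savez(f"{n}1.npz",**{k:p[k] for k in("img","depth","intrinsics","R","t")})
s=readout.read_state();print(s)
E
```

```text
pics
side cam [ 0.494 -0.652  0.777]
cab_drawer0 0.97 [252 126 299 238] [0.598 0.031 0.177]
cab_drawer0_handle 0.7 [286 160 292 203] [0.641 0.09  0.123]
cover 0.56 [285 156 295 202] [0.645 0.098 0.122]
cover_tab 0.63 [284 156 297 200] [0.645 0.096 0.127]
set_arm 0.71 [240 207 270 238] [0.55  0.043 0.042]
set_arm_tip 0.26 [283 159 296 204] [0.641 0.09  0.123]
basket 0.6 [236 132 269 169] [0.578 0.365 0.021]
nodule 0.86 [241 203 271 239] [0.552 0.042 0.046]
core 0.72 [189 232 214 252] [ 0.417 -0.004  0.045]
loupe 0.6 [180 259 199 280] [ 0.387 -0.069  0.034]
calliper 0.82 [217 182 267 199] [0.531 0.202 0.009]
billet 0.73 [217 265 321 283] [ 0.562 -0.109  0.031]
hammerstone 0.54 [208 144 233 166] [0.481 0.327 0.042]
top cam [0.406 0.036 1.253]
cab_drawer0 0.61 [170 184 294 241] [0.614 0.106 0.171]
cab_drawer0_handle 0.7 [166 182 289 243] [0.612 0.117 0.178]
cover 0.78 [202 188 267 213] [0.645 0.102 0.163]
cover_tab 0.77 [200 189 269 217] [0.638 0.102 0.158]
basket 0.75 [107 185 174 249] [0.627 0.366 0.005]
nodule 0.16 [169 183 291 241] [0.612 0.11  0.178]
core 0.84 [260 289 278 310] [0.4
[... 218 characters left out ...]
0.349 0.045]
{'time': 1.4, 'q': array([ 1.03992034e+00,  1.58444483e-01,  1.59700167e+00,  7.98890501e-06,
        1.38617028e+00, -2.10113622e-01]), 'qd': array([-0.00110338,  0.000338  ,  0.00135474, -0.00087692,  0.000775  ,
       -0.00110348]), 'joint_torque': array([-1.59160650e-04, -3.85572624e+01, -3.22357106e+01,  7.02697970e-02,
        3.07116250e-02, -1.08609697e-05]), 'ee_pos': array([0.18131118, 0.5456543 , 0.21457529]), 'tcp_rot': array([ 1.59695231e-01,  9.87166365e-01, -9.66373548e-06, -7.96608374e-06]), 'wrist_force': array([-0.31406283, -0.86024432, -0.29264329]), 'torque': array([ 0.03270817, -0.01216411,  0.03529927]), 'finger_force': 0.0, 'opening': 0.09182722309318894}
```

Run:
```python
from h import *
o=[]
for n,(x0,y0,x1,y1) in (("side",(160,100,420,300)),("top",(150,90,350,330))):
    im=np.load(n+"1.npz")["img"]; c=im[y0:y1,x0:x1]; f=3 if n=="side" else 2.5
    cv2.imwrite(f"pics/{n}c.png",cv2.resize(c,None,fx=f,fy=f,interpolation=cv2.INTER_CUBIC))
p=np.load("top1.npz");W=cloud(p)
z=W[...,2]
m=(z>.175)&(z<.205)&(W[...,0]>.45)&(W[...,0]<.95)&(abs(W[...,1]-.05)<.35)
P=W[m];print(len(P),P.min(0),P.max(0)); 
# unit top
hi=P[P[:,2]>.183];r=cv2.minAreaRect((hi[:,:2]*1000).astype(np.float32));print("top",r,cv2.boxPoints(r).round())
lo=P[P[:,2]<.183];r=cv2.minAreaRect((lo[:,:2]*1000).astype(np.float32));print("front",r,cv2.boxPoints(r).round())
m=(z>.14)&(z<.165)&(W[...,0]>.45)&(W[...,0]<.7)&(abs(W[...,1]-.1)<.2)
P=W[m];r=cv2.minAreaRect((P[:,:2]*1000).astype(np.float32));print("barish",len(P),r,cv2.boxPoints(r).round())
```

```text
12986 [ 0.57171058 -0.09293859  0.17500048] [0.92529551 0.25423267 0.19717004]
top ((751.0264892578125, 81.91049194335938), (301.0099182128906, 300.60595703125), 78.91159057617188) [[575. -37.]
 [870. -95.]
 [927. 201.]
 [632. 259.]]
front ((745.1897583007812, 81.68143463134766), (296.54022216796875, 301.3138732910156), 78.8559799194336) [[569. -35.]
 [864. -93.]
 [922. 198.]
 [626. 256.]]
barish 668 ((608.4581298828125, 109.56181335449219), (298.22869873046875, 103.09231567382812), 78.35066223144531) [[528. -26.]
 [629. -47.]
 [689. 245.]
 [588. 266.]]
```

View pics/sidec.png

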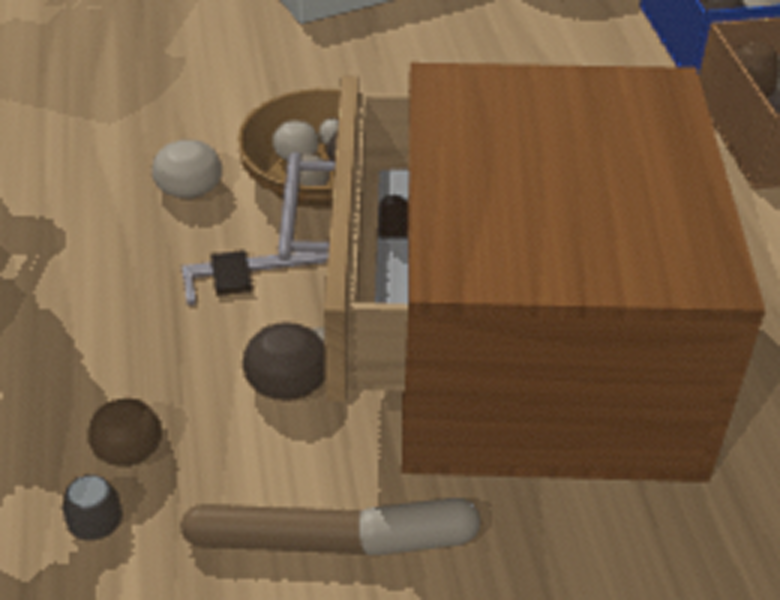

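View pics/topc.png

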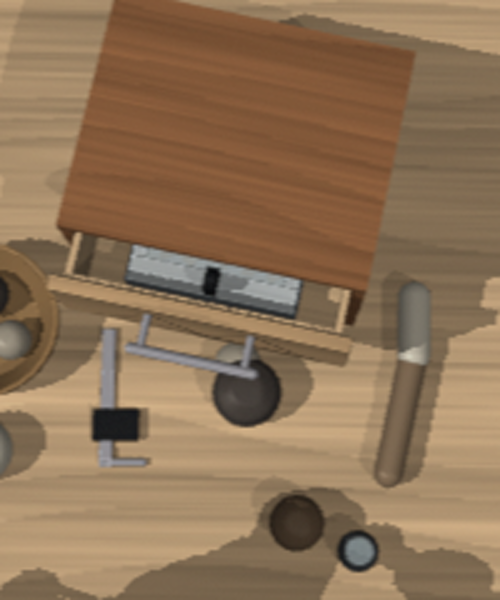

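The pictures show the unit yawed about -11° and its drawer slightly ajar. The handle bar is at about (190,360) in the top crop, with the black tab behind the front board at about (211,281) and the nodule under the handle's right end. Next I measure the handle in the unit's frame.

Run:
```python
from h import *
p=np.load("top1.npz");W=cloud(p);z=W[...,2];u,v=[W[...,i] for i in(0,1)]
# yaw from unit top
m=(z>.186)&(z<.196)&(u>.55)&(u<.95)&(abs(v-.08)<.22)
best=[]
P=W[m][:,:2]
r=cv2.minAreaRect((P*1000).astype(np.float32));print(r)
a=np.radians(r[2]-90)
for a in (a,a-.01,a+.01,-.19,-.2):
    ex=np.array([np.cos(a),np.sin(a)]);ey=np.array([-ex[1],ex[0]])
    print(round(a,4),"x pct",np.percentile(P@ex,[0,.5,2,98,99.5,100]).round(4),"y",np.percentile(P@ey,[0,.5,2,98,99.5,100]).round(4))
a=np.radians(-11.2);ex=np.array([np.cos(a),np.sin(a)]);ey=np.array([-ex[1],ex[0]])
for n in("top","side"):
    p=np.load(n+"1.npz");W=cloud(p);z=W[...,2];X=W[...,:2]@ex;Y=W[...,:2]@ey
    xf=np.percentile(P@ex,.5)
    m=(X>xf-.13)&(X<xf-.045)&(z>.135)&(z<.17)&(abs(Y-P.dot(ey).mean())<.14)
    print(n,"handle n",m.sum(),"xf",xf.round(4))
    Q=np.c_[X[m],Y[m],z[m]];h=Q[np.argsort(Q[:,0])]
    print(np.histogram(Q[:,0],20)); b=Q[Q[:,0]<np.percentile(Q[:,0],3)+.012];print(np.percentile(b,[1,50,99],0).round(4),np.polyfit(b[:,1],b[:,0],1))
    m=(z>.17)&(z<.183)&(X<xf-.002)&(abs(Y-P.dot(ey).mean())<.16);Q=np.c_[X[m],Y[m],z[m]]
    print("front board top",np.percentile(Q,[1,10,50,90,99],0).round(4),np.polyfit(Q[:,1],Q[:,0],1))
print(ex,ey)
```

```text
((776.8441162109375, 76.718994140625), (300.32781982421875, 247.5889434814453), 78.91889190673828)
-0.1934 x pct [0.6238 0.6252 0.6285 0.8647 0.8686 0.8714] y [0.0744 0.0759 0.0803 0.3684 0.3727 0.3748]
-0.2034 x pct [0.6206 0.6228 0.6263 0.8624 0.8662 0.8702] y [0.081  0.0833 0.0877 0.3756 0.3801 0.3827]
-0.1834 x pct [0.625  0.6272 0.6307 0.8668 0.8707 0.874 ] y [0.066  0.0684 0.0728 0.3607 0.3653 0.3678]
-0.19 x pct [0.6244 0.6259 0.6293 0.8655 0.8693 0.8723] y [0.0716 0.0734 0.0778 0.3657 0.3702 0.3722]
-0.2 x pct [0.6217 0.6237 0.627  0.8632 0.8669 0.8706] y [0.0788 0.0808 0.0852 0.3731 0.3776 0.38  ]
top handle n 590 xf 0.6248
(array([ 46,  58,  48,  41,  43,  16,   7,   5,   7,   5,   6,   5,   6,
         5,   8,   6,   5,   5,   8, 260]), array([0.52430427, 0.52641259, 0.52852091, 0.53062923, 0.53273756,
       0.53484588, 0.5369542 , 0.53906252, 0.54117084, 0.54327916,
       0.54538749, 0.54749581, 0.54960413, 0.55171245, 0.55382077,
       0.5559291 , 0.55803742, 0.56014574, 0.56225406, 0.56436238,
       0.5664707 ]))
[[0.5246 0.1618 0.1504]
 [0.5296 0.2249 0.1562]
 [0.5
[... 232 characters left out ...]
6248
(array([24, 28, 27, 32, 31, 22,  6,  2,  4,  6,  6,  4,  5,  5,  4,  6,  3,
        6,  6,  6]), array([0.52707678, 0.52901095, 0.53094511, 0.53287928, 0.53481345,
       0.53674761, 0.53868178, 0.54061595, 0.54255011, 0.54448428,
       0.54641845, 0.54835261, 0.55028678, 0.55222095, 0.55415511,
       0.55608928, 0.55802345, 0.55995761, 0.56189178, 0.56382594,
       0.56576011]))
[[0.5273 0.161  0.1496]
 [0.5331 0.2165 0.1554]
 [0.538  0.285  0.1582]] [-0.0009916  0.5331132]
front board top [[0.5675 0.0786 0.1711]
 [0.569  0.0968 0.1749]
 [0.5749 0.1979 0.1764]
 [0.5811 0.3288 0.1779]
 [0.5824 0.3648 0.1791]] [-0.00146514  0.5753128 ]
[ 0.98095516 -0.19423435] [0.19423435 0.98095516]
```

Emit:
arm_command --dp '[[32,-35,6],[32,-35,6],[32,-35,6],[32,-35,6],[32,-35,6]]' --dr '[[0,0,-0.12],[0,0,-0.12],[0,0,-0.12],[0,0,-0.12],[0,0,-0.12]]' --jaw 0.74 --newtons 40

```text
time: 1.9
ee_pos: [0.3423, 0.3692, 0.2451]
tcp_rot: [0.446, 0.895, 0.0, 0.0]
wrist_force: [0.0, 0.7, -0.4]
opening: 0.0541
finger_force: 0.0
```

Emit:
arm_command --dp '[[32,-35,6],[32,-35,6],[32,-35,0],[32,-35,0],[32,-35,0]]' --dr '[[0,0,-0.12],[0,0,-0.12],[0,0,-0.12],[0,0,-0.12],[0,0,-0.12]]'

```text
time: 2.4
ee_pos: [0.5025, 0.194, 0.2569]
tcp_rot: [0.691, 0.723, 0.0, 0.0]
wrist_force: [-0.1, 0.1, -0.2]
opening: 0.0241
finger_force: 0.0
```

Emit:
arm_command --dp '[[32,-38,0],[31,-40,0],[0,0,0]]' --dr '[[0,0,-0.12],[0,0,-0.124],[0,0,0]]'

```text
time: 2.7
ee_pos: [0.5666, 0.1132, 0.2561]
tcp_rot: [0.775, 0.632, -0.0, 0.001]
wrist_force: [-1.0, 0.4, -0.6]
opening: 0.0243
finger_force: 0.0
```

Emit:
arm_command --dp '[[-1,4,-20],[0,0,-30],[0,0,-20]]' --dr '[[0,0,0.008],[0,0,0],[0,0,0]]'

```text
time: 3.0
ee_pos: [0.5618, 0.1227, 0.1847]
tcp_rot: [0.769, 0.639, -0.001, -0.001]
wrist_force: [0.1, 0.4, -0.4]
opening: 0.0239
finger_force: 0.0
```

Emit:
arm_command --dp '[[0,0,-10],[0,0,-10],[0,0,0]]' --dr '[[0,0,0],[0,0,0],[0,0,0]]'

```text
time: 3.3
ee_pos: [0.5623, 0.1224, 0.1658]
tcp_rot: [0.77, 0.639, -0.001, -0.001]
wrist_force: [-0.1, 0.2, -0.2]
opening: 0.0237
finger_force: 0.0
```

Emit:
arm_command --dp '[[3.3,-5,0],[0,0,-10],[0,0,-12],[0,0,-11],[0,0,0]]' --dr '[[0,0,-0.005],[0,0,0],[0,0,0],[0,0,0],[0,0,0]]'

```text
time: 3.8
ee_pos: [0.5645, 0.1171, 0.1309]
tcp_rot: [0.771, 0.636, -0.002, -0.001]
wrist_force: [-1.0, 0.4, 0.2]
opening: 0.0238
finger_force: 0.0
```

Run:
```python
from h import *
o=[]
for n,s in (("side",(200,90,340,240)),("wrist",None)):
    im=imaging.get_image(n)["img"]
    if s: im=cv2.resize(im[s[1]:s[3],s[0]:s[2]],None,fx=2.8,fy=2.8,interpolation=cv2.INTER_CUBIC)
    o.append(cv2.resize(im,(390,420)))
cv2.imwrite("pics/g1.png",np.hstack(o))
```

```text
(no output)
```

View pics/g1.png

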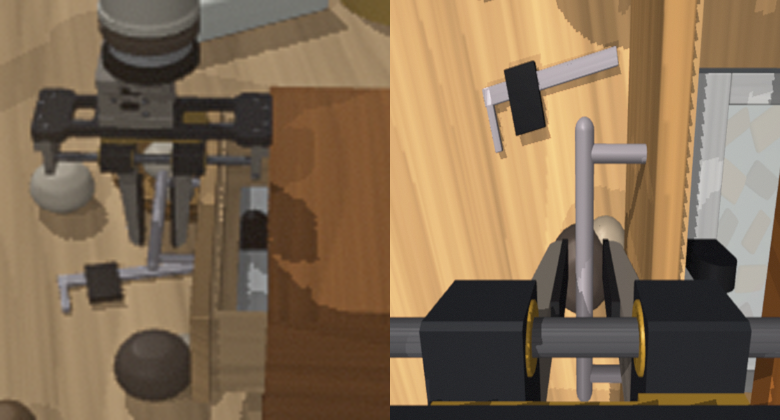

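The fingers straddle the bar: in the wrist view the bar is at x≈585, with fingers at about 555 and 615. I'll close on it.

Emit:
arm_command --dp '[[0,0,0],[0,0,0],[0,0,0],[0,0,0]]' --dr '[[0,0,0],[0,0,0],[0,0,0],[0,0,0]]' --jaw 1 --newtons 40

```text
time: 4.3
ee_pos: [0.5658, 0.1173, 0.134]
tcp_rot: [0.771, 0.637, -0.0, -0.0]
wrist_force: [-5.5, -0.3, 5.1]
opening: 0.0096
finger_force: 40.0
```

Emit:
arm_command --dp '[[-9.8,1.95,0],[-9.8,1.95,0],[-9.8,1.95,0],[-9.8,1.95,0],[-9.8,1.95,0]]' --dr '[[0,0,0],[0,0,0],[0,0,0],[0,0,0],[0,0,0]]'

```text
time: 4.8
ee_pos: [0.5189, 0.1265, 0.1341]
tcp_rot: [0.771, 0.636, 0.002, 0.002]
wrist_force: [6.4, -0.5, -2.8]
opening: 0.0093
finger_force: 40.0
```

Emit:
arm_command --dp '[[-9.8,1.95,0],[-9.8,1.95,0],[-9.8,1.95,0],[-9.8,1.95,0],[-9.8,1.95,0]]' --dr '[[0,0,0],[0,0,0],[0,0,0],[0,0,0],[0,0,0]]'

```text
time: 5.3
ee_pos: [0.4698, 0.1361, 0.134]
tcp_rot: [0.771, 0.636, 0.002, 0.002]
wrist_force: [5.5, -1.4, -2.4]
opening: 0.0097
finger_force: 40.0
```

Emit:
arm_command --dp '[[-4.9,0.97,0],[-4.9,0.97,0],[-4.9,0.97,0],[0,0,0]]' --dr '[[0,0,0],[0,0,0],[0,0,0],[0,0,0]]'

```text
time: 5.7
ee_pos: [0.4542, 0.1392, 0.1341]
tcp_rot: [0.771, 0.636, 0.001, 0.001]
wrist_force: [3.1, -1.4, 0.5]
opening: 0.0099
finger_force: 40.0
```

Emit:
arm_command --dp '[[-2.9,0.6,0],[-2.9,0.6,0],[0,0,0]]' --dr '[[0,0,0],[0,0,0],[0,0,0]]'

```text
time: 6.0
ee_pos: [0.4486, 0.1403, 0.134]
tcp_rot: [0.771, 0.636, 0.001, 0.001]
wrist_force: [4.4, -3.6, 0.5]
opening: 0.0096
finger_force: 40.0
```

Emit:
arm_command --dp '[[-2,0.4,0],[-2,0.4,0],[0,0,0]]' --dr '[[0,0,0],[0,0,0],[0,0,0]]'

```text
time: 6.3
ee_pos: [0.4462, 0.1407, 0.1341]
tcp_rot: [0.771, 0.636, 0.002, 0.002]
wrist_force: [10.2, -4.2, -4.7]
opening: 0.0097
finger_force: 40.0
```

Emit:
arm_command --dp '[[-2,0.4,0],[-2,0.4,0],[0,0,0]]' --dr '[[0,0,0],[0,0,0],[0,0,0]]'

```text
time: 6.6
ee_pos: [0.4463, 0.1408, 0.1342]
tcp_rot: [0.772, 0.636, 0.006, 0.006]
wrist_force: [26.7, -6.4, -18.6]
opening: 0.0101
finger_force: 40.0
```

Emit:
arm_command --dp '[[3.4,-0.7,0],[0,0,0]]' --dr '[[0,0,0],[0,0,0]]'

```text
time: 6.8
ee_pos: [0.4462, 0.1407, 0.1341]
tcp_rot: [0.772, 0.636, 0.002, 0.002]
wrist_force: [11.8, -4.2, -6.4]
opening: 0.0096
finger_force: 40.0
```

Emit:
arm_command --dp '[[0,0,0],[0,0,0],[0,0,0]]' --dr '[[0,0,0],[0,0,0],[0,0,0]]' --jaw 0.75

```text
time: 7.1
ee_pos: [0.4424, 0.142, 0.1332]
tcp_rot: [0.771, 0.637, -0.001, -0.001]
wrist_force: [-0.2, 0.7, -1.1]
opening: 0.0232
finger_force: 0.0
```

Emit:
arm_command --dp '[[1.5,0,15],[0,0,30],[0,0,40],[0,0,40],[0,0,40]]' --dr '[[0,0,0],[0,0,0],[0,0,0.05],[0,0,0.14],[0,0,0.14]]'

```text
time: 7.6
ee_pos: [0.4438, 0.142, 0.2999]
tcp_rot: [0.654, 0.757, -0.0, -0.001]
wrist_force: [0.3, 0.4, 0.5]
opening: 0.0231
finger_force: 0.0
```

Emit:
arm_command --dp '[[-12,0,0],[-12,0,0],[-12,0,0],[-12,0,0],[-12,0,0]]' --dr '[[0,0,0.14],[0,0,0.14],[0,0,0.14],[0,0,0.14],[0,0,0.14]]'

```text
time: 8.1
ee_pos: [0.3836, 0.1419, 0.2983]
tcp_rot: [0.355, 0.935, -0.0, -0.001]
wrist_force: [0.7, 0.2, 0.7]
opening: 0.0229
finger_force: 0.0
```

Emit:
arm_command --dp '[[0,0,0],[0,0,0],[0,0,0],[0,0,0],[0,0,0]]' --dr '[[0,0,0.14],[0,0,0.14],[0,0,0.14],[0,0,0.12],[0,0,0]]' --jaw 0.45

```text
time: 8.6
ee_pos: [0.3842, 0.1419, 0.2984]
tcp_rot: [0.095, 0.995, 0.0, -0.001]
wrist_force: [-0.4, 0.5, -0.7]
opening: 0.0507
finger_force: 0.0
```

Run:
```python
from h import *
o=[]
for n in ("side","top","wrist"):
    p=imaging.get_image(n);W=cloud(p)
    np.savez(f"{n}2.npz",**{k:p[k] for k in("img","depth","intrinsics","R","t")})
    for l in ("cover_tab","set_arm_tip","set_arm","cover","cab_drawer0_handle"):
        for r in imaging.spot_in(p,l)[:1]:
            b=np.array(r["bbox"]).astype(int);c=((b[0]+b[2])//2,(b[1]+b[3])//2)
            print(n,l,round(r["p"],2),b,W[min(c[1],419),min(c[0],559)].round(3))
    im=p["img"]
    if n=="side": im=im[100:260,150:310]
    if n=="top": im=im[140:300,150:310]
    o.append(cv2.resize(im,(400,400) if n!="wrist" else (533,400),interpolation=cv2.INTER_CUBIC))
cv2.imwrite("pics/o2.png",np.hstack(o[:2]));cv2.imwrite("pics/w2.png",o[2])
```

```text
side cover_tab 0.85 [234 157 276 199] [0.561 0.114 0.123]
side set_arm_tip 0.58 [254 139 275 153] [0.597 0.214 0.143]
side set_arm 0.47 [251 137 275 154] [0.594 0.209 0.15 ]
side cover 0.89 [232 157 276 204] [0.558 0.108 0.122]
side cab_drawer0_handle 0.59 [201 124 301 230] [0.552 0.121 0.122]
top cover_tab 0.78 [189 210 264 262] [0.563 0.122 0.123]
top set_arm_tip 0.45 [106 184 173 250] [0.627 0.368 0.004]
top cover 0.58 [188 212 262 263] [0.56  0.124 0.126]
top cab_drawer0_handle 0.6 [152 182 287 293] [0.56  0.139 0.124]
wrist cover_tab 0.68 [212 354 371 394] [0.585 0.116 0.123]
wrist set_arm_tip 0.39 [151 252 432 401] [0.36  0.15  0.402]
wrist cover 0.7 [212 355 368 391] [0.584 0.115 0.123]
wrist cab_drawer0_handle 0.71 [149 253 431 400] [0.36  0.15  0.402]
```

View pics/o2.png

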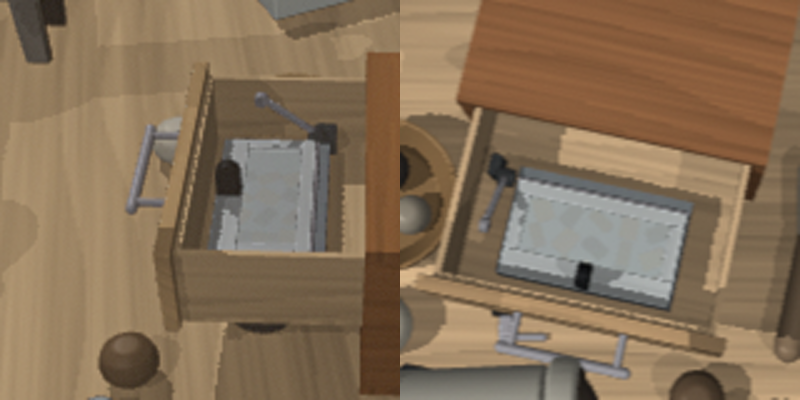

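View pics/w2.png

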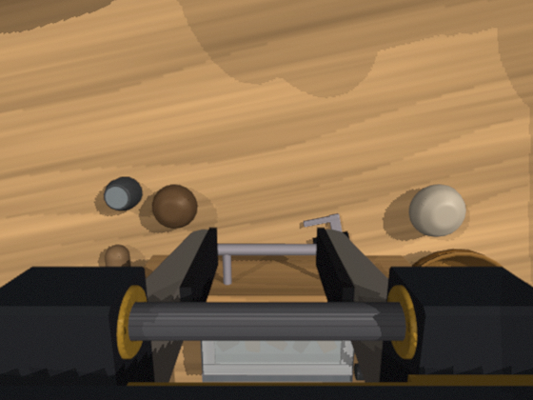

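The drawer is fully out and the cover is shut. The set arm is visible, with its tip at about (262,98) in the side crop and (485,228) in the top crop. The tab is at about (228,178) in the side crop and (584,276) in the top crop. Next I measure the tab and the arm angle.

```bash
cat >> h.py <<'E'
A=np.radians(-11.15);EX=np.array([np.cos(A),np.sin(A)]);EY=np.array([-EX[1],EX[0]])
def unit(W): return np.stack([W[...,:2]@EX,W[...,:2]@EY,W[...,2]],-1)
E
python3 - <<'E'
from h import *
for n in("top","side"):
    p=np.load(n+"2.npz");U=unit(cloud(p));X,Y,Z=[U[...,i] for i in range(3)];im=p["img"].astype(int);g=im.sum(2)
    m=(abs(X-.494)<.03)&(abs(Y-.225)<.035)&(Z>.126)&(Z<.16)&(g<200)
    t=U[m];print(n,"tab",m.sum(),np.percentile(t,[2,25,50,75,98],0).round(4).tolist())
    m=(X>.47)&(X<.60)&(Y>.305)&(Y<.345)&(Z>.122)&(Z<.19)
    a=U[m];print("arm",m.sum(),np.percentile(a,[2,50,98],0).round(4).tolist())
    k=np.argsort(a[:,0]);
    for i in np.array_split(k,14): print(np.median(a[i],0).round(4), np.median(g[m][i]),len(i))
    m=(abs(X-.4105)<.012)&(Z>.14)&(Z<.165)&(abs(Y-.225)<.1);h=U[m];print("handle",np.percentile(h,[2,50,98],0).round(4).tolist())
    m=(Z>.17)&(Z<.185)&(X>.43)&(X<.5)&(abs(Y-.225)<.1);h=U[m];print("board",np.percentile(h,[5,50,95],0).round(4).tolist())
E
```

```text
top tab 49 [[0.4804, 0.219, 0.1346], [0.4835, 0.2209, 0.1532], [0.4882, 0.2247, 0.1552], [0.4972, 0.2274, 0.1575], [0.5021, 0.2306, 0.1597]]
arm 185 [[0.4877, 0.3054, 0.1223], [0.547, 0.3223, 0.1269], [0.5899, 0.3398, 0.1723]]
[0.4922 0.3071 0.1248] 462.5 14
[0.5115 0.3152 0.1435] 425.0 14
[0.5167 0.3216 0.1657] 391.0 14
[0.5225 0.3227 0.1658] 276.0 13
[0.5292 0.3223 0.1575] 303.0 13
[0.537  0.3225 0.1537] 289.0 13
[0.544  0.3223 0.1451] 297.0 13
[0.5516 0.3228 0.1384] 286.0 13
[0.56   0.3226 0.1329] 271.0 13
[0.5675 0.3178 0.1272] 194.0 13
[0.5708 0.3212 0.1254] 197.0 13
[0.5755 0.3223 0.1259] 139.0 13
[0.5797 0.326  0.1235] 128.0 13
[0.5885 0.338  0.1232] 145.0 13
handle [[0.4043, 0.1627, 0.1512], [0.4103, 0.2361, 0.1559], [0.4211, 0.2868, 0.1607]]
board [[0.4451, 0.1353, 0.1723], [0.4522, 0.2242, 0.1769], [0.4595, 0.3152, 0.1801]]
side tab 167 [[0.4672, 0.1939, 0.1271], [0.468, 0.2181, 0.1364], [0.4909, 0.2198, 0.145], [0.4983, 0.2227, 0.1528], [0.5054, 0.2554, 0.1585]]
arm 146 [[0.4955, 0.3057, 0.1222], [0.5473, 0.3227, 0.1352], [0.5841, 0.3345, 0.1679]]
[0.5065 0.3072 0.124 ] 323.0 11
[0.5173 0.3218 0.161 ] 248.0 11
[0.5224 0.3206 0.1643] 263.0 11
[0.5271 0.323  0.1594] 261.0 11
[0.5324 0.3227 0.156 ] 285.0 11
[0.5397 0.3229 0.1506] 277.0 11
[0.5452 0.3237 0.1431] 284.5 10
[0.5513 0.3241 0.1402] 274.5 10
[0.5577 0.323  0.1361] 279.0 10
[0.5632 0.3225 0.1309] 273.0 10
[0.5696 0.3234 0.1251] 259.0 10
[0.5734 0.3205 0.125 ] 198.0 10
[0.5783 0.3206 0.1254] 157.5 10
[0.5833 0.3281 0.1232] 158.5 10
handle [[0.4074, 0.161, 0.149], [0.4137, 0.2182, 0.1551], [0.421, 0.2838, 0.158]]
board [[0.448, 0.1334, 0.1729], [0.4553, 0.2152, 0.1763], [0.4616, 0.3104, 0.1781]]
```

Emit:
arm_command --dp '[[36,-5,0],[36,-5,0],[36,-4,0],[34,-4,-20],[0,0,-30]]' --dr '[[0,0,0],[0,0,0],[0,0,0],[0,0,0],[0,0,0]]'

```text
time: 10.0
ee_pos: [0.5306, 0.1227, 0.2488]
tcp_rot: [0.096, 0.995, 0.0, 0.002]
wrist_force: [-0.5, -0.9, -0.5]
opening: 0.0504
finger_force: 0.0
```

Emit:
arm_command --dp '[[0,0,-20],[0,0,-20],[0,0,0],[0,0,0]]' --dr '[[0,0,-0.004],[0,0,0],[0,0,0],[0,0,0]]'

```text
time: 10.4
ee_pos: [0.5267, 0.1236, 0.2089]
tcp_rot: [0.098, 0.995, 0.0, -0.0]
wrist_force: [0.1, -0.1, 0.0]
opening: 0.0501
finger_force: 0.0
```

Run:
```python
from h import *
s=readout.read_state();print(s["ee_pos"],unit(s["ee_pos"]),s["q"].round(2))
R=Ro.from_quat(s["tcp_rot"]).as_matrix();print(np.degrees(np.arctan2(R[1,1],R[0,1])))
p=imaging.get_image("wrist");cv2.imwrite("pics/w3.png",p["img"])
U=unit(cloud(p));g=p["img"].astype(int).sum(2)
m=(abs(U[...,0]-.494)<.03)&(abs(U[...,1]-.225)<.022)&(U[...,2]>.13)&(U[...,2]<.165)
t=U[m];print(m.sum(),np.percentile(t,[2,25,50,75,98],0).round(4).tolist() if m.any() else "")
```

```text
[0.52667999 0.12363864 0.20892341] [0.49282951 0.22315332 0.20892341] [ 0.01  0.07  1.7   0.    1.37 -1.37]
78.77844266143265
789 [[0.4817, 0.2218, 0.1325], [0.4836, 0.2243, 0.1534], [0.4889, 0.2274, 0.1572], [0.4954, 0.2304, 0.1589], [0.5033, 0.233, 0.1601]]
```

View pics/w3.png

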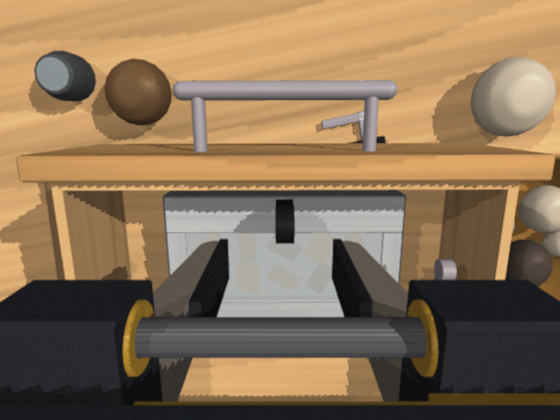

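The wrist view shows the tab at (285,220), about midway between the finger tips at x≈228 and 333. I'll descend with a small +y correction.

Emit:
arm_command --dp '[[0,1.5,-15],[0,0,-15],[0,0,-15],[0,0,-15],[0,0,0]]' --dr '[[0,0,0],[0,0,0],[0,0,0],[0,0,0],[0,0,0]]'

```text
time: 10.95
ee_pos: [0.5245, 0.1251, 0.1452]
tcp_rot: [0.098, 0.995, -0.0, -0.003]
wrist_force: [-0.3, 0.1, -0.2]
opening: 0.0505
finger_force: 0.0
```

Emit:
arm_command --dp '[[0,0,-9],[0,0,-9],[0,0,0],[0,0,0]]' --dr '[[0,0,0],[0,0,0],[0,0,0],[0,0,0]]'

```text
time: 11.35
ee_pos: [0.5267, 0.1251, 0.1306]
tcp_rot: [0.098, 0.995, -0.0, -0.0]
wrist_force: [-0.5, 0.7, -0.5]
opening: 0.0504
finger_force: 0.0
```

Emit:
arm_command --dp '[[0,0,0],[0,0,0],[0,0,0],[0,0,0],[0,0,0]]' --dr '[[0,0,0],[0,0,0],[0,0,0],[0,0,0],[0,0,0]]' --jaw 1 --newtons 40

```text
time: 11.85
ee_pos: [0.5268, 0.1259, 0.1307]
tcp_rot: [0.098, 0.995, 0.001, 0.0]
wrist_force: [3.9, 14.7, -1.8]
opening: 0.0127
finger_force: 7.2
```

Emit:
arm_command --dp '[[0.2,0.9,0],[0,0,0],[0,0,0]]' --dr '[[0,0,0],[0,0,0],[0,0,0]]'

```text
time: 12.15
ee_pos: [0.527, 0.1264, 0.1307]
tcp_rot: [0.098, 0.995, 0.0, 0.0]
wrist_force: [1.2, 2.7, -0.1]
opening: 0.0118
finger_force: 40.0
```

```bash
cat > arc.py <<'E'
from h import *
# TCP path rotating rigidly with the cover about hinge at unit (xh, .118)
s=readout.read_state();p=s["ee_pos"];xh=.5745
print(unit(p),s["wrist_force"],s["finger_force"],s["opening"])
u=unit(p);r=np.array([u[0]-xh,0,u[2]-.118])
B=np.array([[*EX,0],[*EY,0],[0,0,1]]).T
th=np.arange(0,.78,.06);c=[B@(Ro.from_rotvec([0,t,0]).apply(r)+[xh,u[1],.118]) for t in th]
print(np.c_[th[1:],np.diff(np.array(c)*1000,axis=0).round(2),np.diff(np.array(c)*1000,axis=0).cumsum(0).round(1)]); print("dr per .06",(.06*EY).round(4))
E
python3 arc.py
python3 - <<'E'
from h import *
# arm angle, refined from saved pre-lift pictures
for n in("top","side"):
    q=np.load(n+"2.npz");U=unit(cloud(q));X,Y,Z=[U[...,i] for i in range(3)]
    m=(X>.524)&(X<.564)&(abs(Y-.3228)<.004)&(Z>.125)&(Z<.18)
    P=U[m][:,[0,2]];pts=(P*1000).astype(np.float32)
    l=cv2.fitLine(pts,cv2.DIST_HUBER,0,.01,.01).ravel();a=np.arctan(-l[1]/l[0])
    d=(P-[.5745,.118])@[np.sin(a),np.cos(a)];print(n,m.sum(),"ang",a,"offset from hinge line",np.median(d))
    for off in(0,.003):
        # angle assuming pivot known
        from scipy.optimize import brentq
        print(off,brentq(lambda a:np.median((P-[.5745,.118])@[np.sin(a),np.cos(a)])-off,.2,1))
E
```

```text
[0.49258981 0.22591583 0.13073117] [ 1.15739862  2.68196081 -0.11899318] 39.99604895710945 0.011834895702369853
[[ 0.06  0.89 -0.18  4.89  0.9  -0.2   4.9 ]
 [ 0.12  1.18 -0.23  4.83  2.1  -0.4   9.7 ]
 [ 0.18  1.46 -0.29  4.74  3.5  -0.7  14.5 ]
 [ 0.24  1.74 -0.34  4.65  5.3  -1.   19.1 ]
 [ 0.3   2.01 -0.4   4.53  7.3  -1.4  23.6 ]
 [ 0.36  2.27 -0.45  4.4   9.6  -1.9  28.  ]
 [ 0.42  2.53 -0.5   4.25 12.1  -2.4  32.3 ]
 [ 0.48  2.77 -0.55  4.09 14.8  -2.9  36.4 ]
 [ 0.54  3.01 -0.59  3.92 17.9  -3.5  40.3 ]
 [ 0.6   3.23 -0.64  3.72 21.1  -4.2  44.  ]
 [ 0.66  3.45 -0.68  3.52 24.5  -4.8  47.5 ]
 [ 0.72  3.65 -0.72  3.3  28.2  -5.6  50.9 ]
 [ 0.78  3.83 -0.76  3.07 32.   -6.3  53.9 ]]
dr per .06 [0.0116 0.0589]
top 35 ang 0.689337 offset from hinge line 0.0037750416801753126
0 0.7728917458247708
0.003 0.7050099046942084
side 51 ang 0.72242707 offset from hinge line 0.0019422110141951033
0 0.7638461788869305
0.003 0.6917183789541148
```

Emit:
arm_command --dp '[[0.7,-0.2,4.9],[1.1,-0.2,4.8],[1.4,-0.3,4.7],[1.7,-0.3,4.6],[0,0,0]]' --dr '[[0.0116,0.0589,0],[0.0116,0.0589,0],[0.0116,0.0589,0],[0.0116,0.0589,0],[0,0,0]]'

```text
time: 12.65
ee_pos: [0.5327, 0.1253, 0.1497]
tcp_rot: [0.097, 0.988, 0.012, -0.12]
wrist_force: [-0.3, 3.8, 2.8]
opening: 0.0117
finger_force: 40.0
```

Run:
```python
from h import *
s=readout.read_state();u=unit(s["ee_pos"]);print(u,s["wrist_force"],s["finger_force"],s["q"].round(2))
R=Ro.from_quat(s["tcp_rot"]).as_matrix();z=R[:,2];print("tilt",np.arctan2(-z[:2]@EX,-z[2]),"side",z[:2]@EY)
r0=np.array([.4926-.5745,.1307-.118]);r=np.array([u[0]-.5745,u[2]-.118]);print("pos angle",np.arctan2(r[1],-r[0])-np.arctan2(r0[1],-r0[0]),np.hypot(*r)-np.hypot(*r0))
```

```text
[0.49844569 0.22592672 0.14972245] [-0.34111239  3.83744507  2.77101747] 39.99657779932022 [-0.02  0.33  1.54  0.04  1.5  -1.4 ]
tilt 0.24094306556529907 side 0.0013281527099310102
pos angle 0.24132061106055794 -0.0004739062279088546
```

Emit:
arm_command --dp '[[1.8,-0.4,4.5],[2.1,-0.4,4.4],[2.4,-0.5,4.25],[2.7,-0.5,4.1],[0,0,0]]' --dr '[[0.0116,0.0589,0],[0.0116,0.0589,0],[0.0116,0.0589,0],[0.0116,0.0589,0],[0,0,0]]'

```text
time: 13.15
ee_pos: [0.5417, 0.1235, 0.167]
tcp_rot: [0.095, 0.967, 0.024, -0.237]
wrist_force: [0.3, 3.7, 3.4]
opening: 0.012
finger_force: 40.0
```

Emit:
arm_command --dp '[[2.9,-0.6,3.9],[3.1,-0.6,3.7],[3.3,-0.7,3.5],[0,0,0],[0,0,0]]' --dr '[[0.0116,0.0589,0],[0.0116,0.0589,0],[0.0116,0.0589,0],[0,0,0],[0,0,0]]'

```text
time: 13.65
ee_pos: [0.5502, 0.1218, 0.1777]
tcp_rot: [0.092, 0.942, 0.031, -0.322]
wrist_force: [0.7, 3.8, 0.8]
opening: 0.0118
finger_force: 40.0
```

```bash
cat > chk.py <<'E'
from h import *
import sys
k=sys.argv[1]
s=readout.read_state();u=unit(s["ee_pos"]);print(u,s["wrist_force"],"unit Fx",s["wrist_force"][:2]@EX,s["finger_force"])
R=Ro.from_quat(s["tcp_rot"]).as_matrix();z=R[:,2];print("tilt",np.arctan2(-z[:2]@EX,-z[2]))
r0=np.array([.4926-.5745,.1307-.118]);r=np.array([u[0]-.5745,u[2]-.118]);print("pos angle",np.arctan2(r[1],-r[0])-np.arctan2(r0[1],-r0[0]),np.hypot(*r)-np.hypot(*r0))
o=[]
for n in("top","side"):
    q=imaging.get_image(n);U=unit(cloud(q));X,Y,Z=[U[...,i] for i in range(3)]
    for nm,m in(("arm",(X>.515)&(X<.566)&(abs(Y-.3228)<.005)&(Z>.127)&(Z<.19)),
                ("cover",(X>.49)&(X<.57)&(Y>.145)&(Y<.30)&(Z>.126)&(Z<.2))):
        P=U[m][:,[0,2]]
        if len(P)<15: print(n,nm,"few");continue
        l=cv2.fitLine((P*1000).astype(np.float32),cv2.DIST_HUBER,0,.01,.01).ravel();a=np.arctan(-l[1]/l[0])
        d=(P-[.5745,.118])@[np.sin(a),np.cos(a)];print(n,nm,m.sum(),"ang",round(float(a),3),"off",np.percentile(d,[10,50,90]).round(4),"len",(P@[-np.cos(a),np.sin(a)]).ptp() if hasattr(P,'ptp') else '')
    m=(Z>.17)&(Z<.182)&(X>.43)&(X<.47)&(abs(Y-.225)<.13);h=U[m];print(n,"board x",np.percentile(h,[5,50,95],0)[:,0].round(4))
    np.savez(f"{n}{k}.npz",**{j:q[j] for j in("img","depth","intrinsics","R","t")})
    im=q["img"];o.append(cv2.resize(im[120:240,190:310] if n=="side" else im[170:290,160:280],(400,400),interpolation=cv2.INTER_CUBIC))
cv2.imwrite(f"pics/l{k}.png",np.hstack(o))
E
python3 chk.py 5
```

```text
[0.51629109 0.22594224 0.17768029] [0.66174446 3.80065135 0.80782526] unit Fx -0.08570967704030455 39.99757021665573
tilt 0.658866750326313
pos angle 0.644036661094038 0.0004879200168791398
top arm 58 ang 0.66 off [0.0022 0.0057 0.0078] len 
top cover 109 ang 0.641 off [0.0034 0.0056 0.0071] len 
top board x [0.4453 0.4524 0.4597]
side arm 22 ang 0.782 off [-0.0081 -0.0041 -0.0004] len 
side cover 1116 ang 0.66 off [0.0029 0.0045 0.008 ] len 
side board x [0.448  0.4554 0.4619]
```

View pics/l5.png

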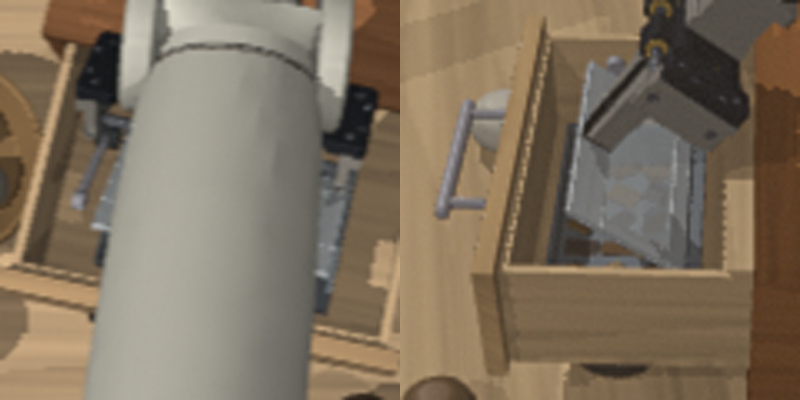

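The lift is going well: the drawer board hasn't moved and the cover is at about 0.65–0.66 rad. I'll refine the arm angle from the pre-lift side view by intersecting its silhouette with the arm's vertical plane.

Run:
```python
from h import *
p=np.load("side2.npz");U=unit(cloud(p));K=p["intrinsics"];R=p["R"];t=p["t"]
C=unit(-R.T@t)
def onplane(px,y):
    d=unit((R.T@np.linalg.inv(K)@np.array([px[0],px[1],1.])));return C+d*(y-C[1])/d[1]
B=np.array([[*EX,0],[*EY,0],[0,0,1]]).T
pr=lambda u:proj(p,B@np.array(u))
print("pivot px",pr([.5745,.3228,.118]),"tip(.70)",pr([.5745-.072*np.cos(.7),.3228,.118+.072*np.sin(.7)]))
x0,y0,x1,y1=245,130,290,162;f=16
c=cv2.resize(p["img"][y0:y1,x0:x1],None,fx=f,fy=f,interpolation=cv2.INTER_NEAREST)
for a,col in((.65,(0,0,255)),(.7,(0,255,0)),(.75,(255,0,0))):
    q=[pr([.5745-r*np.cos(a),.3228,.118+r*np.sin(a)]) for r in(0,.072)]
    q=[tuple(int(v) for v in ((w-[x0,y0]+.5)*f)) for w in q];cv2.line(c,*q,col,1)
cv2.imwrite("pics/arm.png",c)
# depth-selected arm pixels: per image column centre
m=(abs(U[...,1]-.3228)<.012)&(U[...,0]>.505)&(U[...,0]<.566)&(U[...,2]>.126)&(U[...,2]<.18)
v,u=np.nonzero(m);P=[]
for k in np.unique(u):
    w=v[u==k]; P.append([k,w.mean(),len(w)])
P=np.array(P);print(P.T.round(1).tolist())
G=np.array([onplane(a[:2],.3228)[[0,2]] for a in P]);print(G.round(4).tolist())
```

```text
pivot px [275.4727767  154.47023852] tip(.70) [253.82928771 139.34836461]
[[252.0, 253.0, 254.0, 255.0, 256.0, 257.0, 258.0, 259.0, 260.0, 261.0, 262.0, 263.0, 264.0, 265.0, 266.0, 267.0, 268.0, 269.0, 270.0, 271.0, 272.0], [139.5, 139.5, 139.5, 139.5, 140.0, 140.5, 141.0, 142.0, 142.5, 143.0, 144.0, 144.5, 145.0, 145.5, 146.5, 147.0, 147.5, 148.0, 149.0, 149.5, 150.0], [4.0, 6.0, 6.0, 6.0, 5.0, 4.0, 3.0, 3.0, 4.0, 3.0, 3.0, 4.0, 3.0, 4.0, 4.0, 3.0, 4.0, 3.0, 3.0, 4.0, 3.0]]
[[0.5147, 0.1638], [0.5173, 0.1639], [0.5198, 0.1639], [0.5224, 0.164], [0.5249, 0.1625], [0.5274, 0.161], [0.5299, 0.1596], [0.5324, 0.1565], [0.5349, 0.1551], [0.5374, 0.1536], [0.5399, 0.1505], [0.5425, 0.149], [0.545, 0.1475], [0.5476, 0.146], [0.5501, 0.1429], [0.5526, 0.1414], [0.5552, 0.1399], [0.5578, 0.1384], [0.5603, 0.1353], [0.5629, 0.1337], [0.5655, 0.1322]]
```

View pics/arm.png

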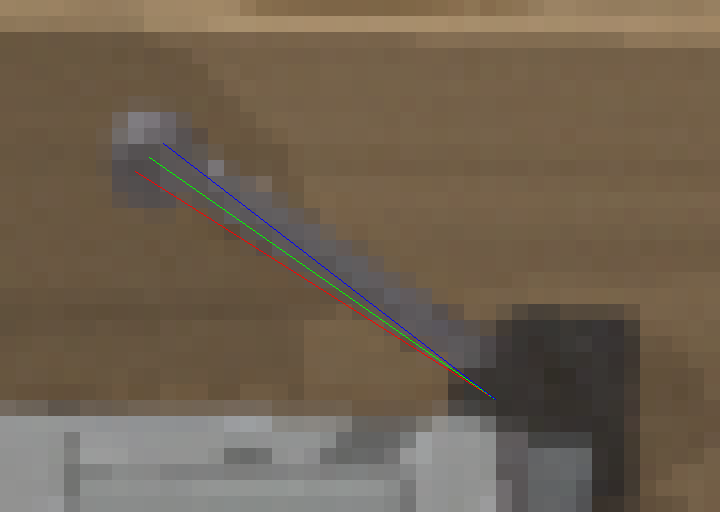

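The silhouette puts the arm between about 0.65 and 0.72 rad. The strip runs from the tip at (145,150) to the pivot block at (500,380) in the crop. The wrist camera is much closer, so I'll use it to settle the angle.

Run:
```python
from h import *
p=imaging.get_image("wrist");np.savez("wrist6.npz",**{k:p[k] for k in("img","depth","intrinsics","R","t")})
for l in("set_arm_tip","set_arm","cover","cover_tab"):
    for r in imaging.spot_in(p,l)[:2]: print(l,round(r["p"],2),np.round(r["bbox"]))
U=unit(cloud(p));X,Y,Z=[U[...,i] for i in range(3)]
for nm,m in(("arm",(X>.49)&(X<.566)&(abs(Y-.3228)<.008)&(Z>.127)&(Z<.19)),
            ("cover",(X>.48)&(X<.57)&(Y>.145)&(Y<.305)&(Z>.126)&(Z<.2))):
    P=U[m]; print(nm,len(P)); 
    if len(P)<10: continue
    print(np.percentile(P,[2,50,98],0).round(4).tolist())
    k=np.argsort(P[:,0])
    for i in np.array_split(k,8): print(np.median(P[i],0).round(4))
print("cam",unit(-p["R"].T@p["t"]))
cv2.imwrite("pics/w6.png",p["img"])
```

```text
set_arm_tip 0.7 [458. 258. 488. 318.]
set_arm_tip 0.17 [541. 235. 558. 308.]
set_arm 0.73 [459. 259. 492. 312.]
set_arm 0.63 [539. 234. 558. 313.]
cover 0.85 [112. 230. 451. 396.]
cover_tab 0.75 [110. 226. 451. 396.]
arm 1052
[[0.5135, 0.3229, 0.1541], [0.5238, 0.3254, 0.163], [0.5375, 0.3304, 0.1698]]
[0.515  0.3239 0.1663]
[0.5178 0.324  0.168 ]
[0.5203 0.3239 0.1682]
[0.5226 0.3244 0.1679]
[0.525  0.326  0.1657]
[0.5277 0.3257 0.1617]
[0.5313 0.3259 0.1586]
[0.5353 0.3273 0.1559]
cover 15378
[[0.5012, 0.1481, 0.1303], [0.5136, 0.226, 0.1728], [0.568, 0.3018, 0.1986]]
[0.5031 0.2271 0.1777]
[0.5059 0.2217 0.1768]
[0.509  0.2225 0.1746]
[0.5121 0.222  0.1724]
[0.5152 0.2234 0.17  ]
[0.5185 0.2236 0.1678]
[0.522  0.2264 0.1651]
[0.5625 0.227  0.1333]
cam [0.56814025 0.2269847  0.35250544]
```

View pics/w6.png

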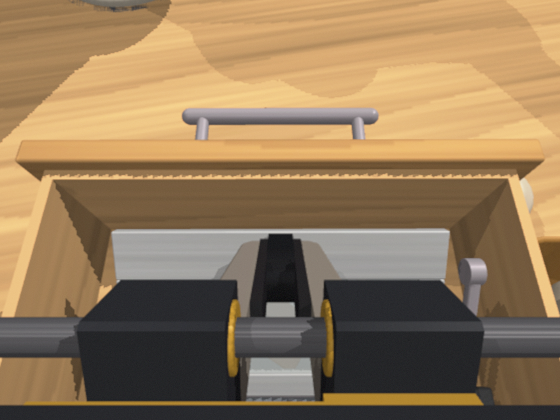

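```bash
cat > wr.py <<'E'
from h import *
from scipy.optimize import least_squares
import sys
p=dict(np.load(sys.argv[1])) if len(sys.argv)>1 else imaging.get_image("wrist")
U=unit(cloud(p));X,Y,Z=[U[...,i] for i in range(3)]
v,u=np.mgrid[:420,:560]
def line(P):
    l=least_squares(lambda w:(P[:,1]-w[0]-w[1]*(P[:,0]-.52)),[.17,-.7],loss="soft_l1",f_scale=.001).x;return np.arctan(-l[1]),l
M={"coverL":(u>118)&(u<212)&(v>233)&(v<278)&(Z>.14),"coverR":(u>350)&(u<445)&(v>233)&(v<278)&(Z>.14)}
ok=(X>.48)&(X<.57)&(Z<.2)
allc=[]
for k,m in M.items():
    P=U[m&ok];allc.append(P);a,l=line(P[:,[0,2]]);print(k,len(P),"ang",round(a,4),np.ptp(P[:,0]).round(4),"resid",np.std(P[:,2]-l[0]-l[1]*(P[:,0]-.52)).round(4))
C=np.vstack(allc);a,l=line(C[:,[0,2]]);print("cover",a)
m=(abs(Y-.3235)<.01)&(X>.505)&(X<.57)&(Z>.128)&(Z<.185)&(u>450)&(u<500);P=U[m]
print("arm",len(P),"Y",np.percentile(P[:,1],[2,50,98]).round(4))
d=P[(P[:,0]<.526)&(abs(P[:,1]-.324)<.005)][:,[0,2]]
c=least_squares(lambda w:np.hypot(d[:,0]-w[0],d[:,1]-w[1])-.007,[.52,.162],loss="soft_l1",f_scale=.001);c0=c.x
print("disc",len(d),c0.round(4),"resid",np.median(abs(c.fun)).round(4))
dist=((c0[1]-l[0])-l[1]*(c0[0]-.52))*np.cos(a);print("tip above cover top plane mm",dist*1e3,"want -6; cover needs +",(dist+.006)/.072)
s=P[(P[:,0]>.529)&(abs(P[:,1]-.3255)<.006)];print("strip",len(s),line(s[:,[0,2]])[0])
print("hinge est from tip&cover line: z=.118 at X",.52+((.118+.006/np.cos(a))-l[0])/l[1])
E
python3 wr.py wrist6.npz
```

```text
coverL 4077 ang 0.6282 0.0194 resid 0.0007
coverR 4116 ang 0.6324 0.0196 resid 0.0008
cover 0.630315365859618
arm 1076 Y [0.3229 0.3256 0.3309]
disc 555 [0.5194 0.1623] resid 0.0007
tip above cover top plane mm -3.6629844154477618 want -6; cover needs + 0.03245854978544776
strip 282 0.5801842400411467
hinge est from tip&cover line: z=.118 at X 0.5760828263167684
```

Emit:
arm_command --dp '[[1.6,-0.3,1.8],[0,0,0],[0,0,0],[0,0,0],[0,0,0]]' --dr '[[0.0058,0.0294,0],[0,0,0],[0,0,0],[0,0,0],[0,0,0]]'

```text
time: 14.5
ee_pos: [0.5517, 0.1215, 0.1793]
tcp_rot: [0.092, 0.937, 0.033, -0.336]
wrist_force: [2.0, 4.4, -0.3]
opening: 0.0116
finger_force: 40.0
```

```bash
python3 wr.py; python3 wr.py; python3 chk.py 7
```

```text
coverL 4077 ang 0.6588 0.019 resid 0.0008
coverR 4123 ang 0.6559 0.0193 resid 0.0008
cover 0.6573106599497353
arm 1053 Y [0.3229 0.3255 0.3309]
disc 534 [0.5193 0.1623] resid 0.0008
tip above cover top plane mm -5.602283713704482 want -6; cover needs + 0.0055238373096599715
strip 279 0.6096568691837486
hinge est from tip&cover line: z=.118 at X 0.5761097551897268
coverL 4083 ang 0.6585 0.0193 resid 0.0008
coverR 4114 ang 0.6577 0.0192 resid 0.0008
cover 0.658090008802565
arm 1054 Y [0.3229 0.3256 0.3309]
disc 532 [0.5193 0.1622] resid 0.0008
tip above cover top plane mm -5.718813887745238 want -6; cover needs + 0.0039053626702050285
strip 282 0.5836939752703822
hinge est from tip&cover line: z=.118 at X 0.575987686949659
[0.51781995 0.22592817 0.17928741] [ 1.73615494  5.57652375 -1.41395181] unit Fx 0.6250054644472286 39.99955505132675
tilt 0.688131373972843
pos angle 0.6705926622861669 0.0006003602482990145
top arm 57 ang 0.675 off [0.0017 0.0045 0.0067] len 
top cover 97 ang 0.659 off [0.0041 0.0061 0.0076] len 
top board x [0.4453 0.4524 0.4605]
side arm 20 ang 0.821 off [-0.0102 -0.0069 -0.0034] len 
side cover 1087 ang 0.686 off [0.003  0.0046 0.008 ] len 
side board x [0.4481 0.4554 0.4617]
```

```bash
python3 -c "
from h import *
s=readout.read_state();print(abs(s['qd']).max(),s['finger_force'],s['opening'],s['time']);print(job.hand_in())"
```

```text
0.0014968026299462223 39.99952286481857 0.011747650820265744 14.7
the job is handed in; nothing more can be done
None
```

The job is handed in at 14.7 s: the drawer is fully out at its stop, and the gripper holds the cover steady at about 0.67 rad, within about 0.01 rad of the set arm by the wrist camera; the set arm and bystanders were not knowingly touched, though I did no final check of the bystanders.

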